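Lock a board carrier to its fixture with a quarter-turn key

TASK

Take the red-winged quarter-turn key out of its stand and use it to lock the circuit-board carrier down on the aluminium fixture, the way the other key already is: pass its T foot down through the free slot, press it down gently against its spring (never with more than about 20 N), give it a quarter turn clockwise to the stop and let it spring up into its catch. Then tug the key straight up with about 10 N (never over 15) to prove that it holds, let go, and leave the tools round about where they lie.

Things in the scene. Friction and masses are not known exactly. Their poses are not given: they have to be found in the camera images.
- key_wing (a point): Grip point on the key's axis in its red wing: an upright plate 34 mm long (x), 10 mm thick (y; grip these flat faces) and 34 mm tall; the point is 14 mm below its top, 20 mm above its lower end. z up along the key, x along the wing and T foot. Below the wing a boss 23 mm across, 10 mm tall. Key: 76 mm tall, 90 g. It stands upright in the stand; lift it straight up 25 mm or more.
- key_foot_mid (a point): Centre of the key's T foot, on the key's axis, 58.5 mm below key_wing; same axes. The foot is a square steel cross bar 26 mm long along x, 7 mm wide and 7 mm tall, at the end of a round stem 7 mm thick.
- key_sleeve (a joint): How far (m) the steel sleeve, 38 mm across, has been pushed up the key's stem against its spring: 0 free (its underside 47.5 mm below key_wing), 0.010 hard stop. About 5 N to start, 7.5 N at 3.5 mm, 9.5 N at 6.5 mm, 12 N at 10 mm.
- carrier_slot (a point): Centre, level with the carrier's top, of the free wide slot (34 x 18 mm); x along the slot, z up. Under it a fixed lip has the narrow slot to pass: 31 x 9.2 mm, same direction. The carrier lies loose, so the narrow slot's centre is up to 3.5 mm to either side along y and 1.5 mm along x: find it by feel (the foot lands on the lip if it misses) or by eye.
- lip_top (a point): Point 6 mm below carrier_slot, level with the top of the dark steel lip, same axes. Lip 8 mm thick, pocket below. Key_foot_mid stands from this height: landed on the lip +3.5 mm; sleeve just touching the carrier -5; free to turn at -11.5 or lower (sleeve pushed in 6.5 mm or more); sleeve at hard stop -15; up in the catch -8.5.
- catch (a point): Point 18 mm below carrier_slot, in the pocket; same axes. Here the foot turns only clockwise seen from above, from along x to along y, where stops end the turn. There the catch, a groove 3 mm deep across the lip's underside, takes it: when the key is eased, its spring lifts the foot 3 mm into it with about 7.5 N; it then can neither turn nor come up.
- carrier: Black plate 112 x 176 x 6 mm with a green circuit board, lying in corner guides (3 mm above its top) on a fixed aluminium fixture 130 x 200 x 30 mm; its top at 36 mm. Origin at the centre of its underside; carrier_slot lies at x -30, y +55 mm. An identical key is already locked at its opposite corner, wing across the slot, top 94 mm above the bench.
- key_stand: Blue block 60 x 100 x 24 mm with two loose slots 20 mm deep, 52 mm apart along its y; the key stands in the one at +y, its sleeve on the block's top, the other is empty. Origin at the centre of the underside.
- key: The key; origin on its axis at the bottom of the T foot, 62 mm below key_wing.
- caliper: A caliper 165 mm long lying on the bench to the left; bystander.
- cutters: Blue-handled cutters 136 mm long lying on the bench to the right; bystander.
Things that resemble listed ones, but are neither listed nor needed, are in the scene too. There is more than one size of the key; the job needs the middle-sized.

How it is judged:
By the outcome, as a careful person would: the job done as asked, in the order asked, and still so for the second after the job is handed in, with the robot touching nothing.
It also fails if it takes over 67 s, if anything falls off the work surface, if the arm or the gripper's body presses on something with over 40 N, if the wrist force passes 120 N, or if a joint passes its speed limit or range.

ROBOT

A 6-joint arm with a two-finger parallel gripper is mounted at the origin on a cart in front of the work surface, level with it; the furniture and walls round the work are solid. World frame = base frame: x ahead of the robot, y to its left, z up, the work surface at z = 0. Lengths are in m, angles in rad, forces in N, time in s.
With the tool pointing down it reaches from about 0.3 to 0.85 m from the base axis. Payload 5.4 kg.
Tool frame: the origin (TCP) lies on the centre line of the jaws, within the pads' length; the fingertips stand 8 mm ahead of it and the grasp point (between the pads) lies 11 mm behind it; z points along the fingers, y is the direction in which the jaws open and shut (so a half turn about z gives the same grasp; the last joint's range is limited). The gripper opens to 85 mm and grips with 20 to 120 N. Pads are 22 mm wide; open, the fingers measure 114 mm over their backs; the gripper's body (76 mm by 85 mm) begins 54 mm behind the grasp point. The pads swing forward as they close: fully open they stand 13 mm farther back than shut.
Start: joints at [1.084, 0.158, 1.597, -0, 1.386, -0.21], TCP at [0.157, 0.553, 0.239] pointing down, gripper open.
Joint ranges: [-2.91, 2.91], [-0.94, 2.29], [0.18, 2.7], [-1.29, 4.43], [0.17, 2.64], [-3, 3]. Speed limits (rad/s): [2.57, 2.57, 3.14, 3.14, 3.14, 3.14].

INTERFACE

Orientations are given as [roll, pitch, yaw] about the fixed x, y, z axes, in that order (R = Rz(yaw) Ry(pitch) Rx(roll)).
In Python, from bench import * gives the robot as it stands.
- The arm moves only by the tool apply_moves, never from a script. Its argument "motion" is one flat list of numbers, 7 for each row, row after row: the shift along the tool's x, y, z in cm, then the turn, a rotation vector about the tool's x, y, z in degrees, then the closure, from 0 (fully open) to 1 (shut). In form: [tx, ty, tz, ax, ay, az, claw, tx, ty, tz, ax, ay, az, claw, ...]. A call has 1 to 8 rows; each row shifts and turns the pose as measured when the row begins, along the tool's axes as they then stand; what a row does not reach is not made up. A row lasts 1/8 s, in which the tool goes at most 62.5 mm and 10.7 degrees, less where a joint would pass 70% of its speed; a pose out of reach is approached as far as the arm can. A call is refused whole if a number of a shift passes 6.25 or a number of a turn 10.7, either way. A call with a gripper value outside its range is refused whole. The fingers move at their own pace and stop on an object; "squeeze" is the grip in N (left out, the last holds). Time passes only in rows, so rows that do not move let the fingers close. It gives the time, the measured TCP pose, the force and the opening at its end, in the units of the state.
- get_obs(): the state, without advancing time (a new reading comes with each control period).
- capture(name): name is "scene" or "top" or "wrist"; returns a dict with "img" (400x640x3 uint8, red, green, blue), "camera_matrix" (3x3 intrinsics, pixels), "position" and "rotation" of the camera in the world; the wrist camera has in their place "hand_eye" (4x4, takes a point from camera to tool coordinates, whose origin is the TCP and whose axes are the flange's). Camera axes: x right, y up, looking along -z (the intrinsics and any distortion apply to the point x, -y, -z); pixel columns grow to the right and rows downward; lengths in m; the calibration is good to about 2 mm. A picture is of the moment at which its call begins: read the wrist's pose just before it. There is no depth.
- close_job(): hands the job in, once; it reports no verdict.
The state is a dict: "time_s": time; "qpos": joint angles; "joint_vel": joint speeds; "tau": joint torques, N m; "ee_pos": TCP position; "ee_rot": TCP orientation; "wrist_force": force on the tool from outside, world axes, zero at the start; "wrist_torque": the same for the moment, N m; "gripper_width": opening from 0.0 (shut) to 1.0 (fully open).
Only numpy, scipy, OpenCV 4.12 (cv2) and the standard library are available. Lean on these libraries where they do the work, as an engineer would, in place of code of your own. Each camera call takes 0.05 s, during which the arm holds its last target. There are 200 camera calls.

## Working session

There is one attempt and no reset: what is moved stays moved. The work goes in short steps, Python scripts to look and compute and a tool call to move; the robot and the scene stay as the last step left them, time stands still between calls to the robot, and variables do not carry over. Pictures are saved under pics/ and viewed, about 8 in all and at most 12, crops included, and the job is handed in when it is done.

Besides the shell and the picture viewer there is one more tool, called by a JSON object that holds its "api" and its "payload", one argument or row to a line. apply_moves: Moves the arm, as the interface text tells. Its arguments: {"type":"object","properties":{"motion":{"type":"array","items":{"type":"number"}},"squeeze":{"type":"number"}},"required":["motion"]}

```bash
mkdir -p pics && cat > h.py <<'E'
from bench import *
import numpy as np, cv2
from scipy.spatial.transform import Rotation as R
def pose():
    o=get_obs(); r=np.array(o["ee_rot"],float)
    T=np.eye(4); T[:3,:3]=R.from_euler('xyz',r).as_matrix() if r.size==3 else r.reshape(3,3); T[:3,3]=o["ee_pos"]; return T
def snap(n,f):
    T=pose(); c=capture(n)
    if n=="wrist": C=T@np.array(c["hand_eye"]); p,r=C[:3,3],C[:3,:3]
    else: p,r=np.array(c["position"]),np.array(c["rotation"]); 
    if n!="wrist" and r.size!=9: r=R.from_euler('xyz',r).as_matrix()
    c["p"],c["r"]=p,r.reshape(3,3); cv2.imwrite(f"pics/{f}.png",c["img"][:,:,::-1])
    np.savez(f"pics/{f}.npz",img=c["img"],p=p,r=c["r"],K=np.array(c["camera_matrix"]),D=np.array(c.get("distortion",np.zeros(5)),float)); return c
def ray(f,u,v,z):
    c=np.load(f"pics/{f}.npz"); x,y=cv2.undistortPoints(np.array([[[u,v]]],float),c["K"],c["D"])[0,0]
    d=c["r"]@np.array([x,-y,-1]); return c["p"]+d*(z-c["p"][2])/d[2]
def proj(f,P):
    c=np.load(f"pics/{f}.npz"); q=c["r"].T@(np.array(P)-c["p"])
    return cv2.projectPoints(np.array([[q[0],-q[1],-q[2]]]),np.zeros(3),np.zeros(3),c["K"],c["D"])[0].ravel()
E
python3 - <<'E'
from h import *
print(get_obs())
for n in ["scene","top","wrist"]:
    c=snap(n,n+"0"); print(n,[k for k in c],c["p"],c["camera_matrix"],c["r"])
    if "hand_eye" in c: print(c["hand_eye"])
a=cv2.imread("pics/scene0.png");b=cv2.imread("pics/top0.png")
E
```

```text
{'time_s': 0.0, 'qpos': array([ 1.08388433e+00,  1.59063374e-01,  1.59826270e+00, -1.03414250e-05,
        1.38619048e+00, -2.10085596e-01]), 'joint_vel': array([ 0.00095042,  0.00017613, -0.00194577, -0.00087487, -0.00162119,
        0.0002336 ]), 'tau': array([-3.46551751e-04, -3.95996296e+01, -3.31430018e+01, -2.01337666e-04,
        8.46641546e-03,  2.52685084e-06]), 'ee_pos': array([0.15688006, 0.55256527, 0.23829358]), 'ee_rot': array([-3.13970894e+00, -3.91276708e-04,  2.86476779e+00]), 'wrist_force': array([-0.11878808, -0.10456196, -0.83169092]), 'wrist_torque': array([-0.04465741, -0.04953941, -0.01827692]), 'gripper_width': 0.9974715797618743}
scene ['img', 'camera_matrix', 'position', 'rotation', 'p', 'r'] [-0.34323835 -0.85449798  0.59055417] [[486.68395291   0.         320.14203545]
 [  0.         486.68395291 202.26675634]
 [  0.           0.           1.        ]] [[ 0.71576393  0.28489147 -0.63758831]
 [-0.69831786  0.28434742 -0.65688561]
 [-0.00584452  0.91541433  0.40247042]]
top ['img', 'camera_matrix', 'position', 'rotation', 'p', 'r'] [3.81316161e-01 1.01865454
[... 167 characters left out ...]
606404 -0.08626374]
 [-0.99969673  0.01909952 -0.01554542]
 [-0.01383664  0.08655426  0.99615105]]
wrist ['img', 'camera_matrix', 'hand_eye', 'p', 'r'] [0.09073192 0.57157119 0.37294138] [[329.57368719   0.         315.82280135]
 [  0.         329.57368719 196.21446197]
 [  0.           0.           1.        ]] [[ 0.27306937 -0.92535002 -0.26298375]
 [ 0.96199281  0.26217844  0.07636955]
 [-0.00171989 -0.27384266  0.96177297]]
[[ 2.28351469e-04  9.61676156e-01  2.74187742e-01  6.88811202e-02]
 [ 9.99999973e-01 -2.28232224e-04 -3.23354169e-05 -9.24878451e-05]
 [ 3.14822786e-05  2.74187742e-01 -9.61676183e-01 -1.34526438e-01]
 [ 0.00000000e+00  0.00000000e+00  0.00000000e+00  1.00000000e+00]]
```

View pics/top0.png

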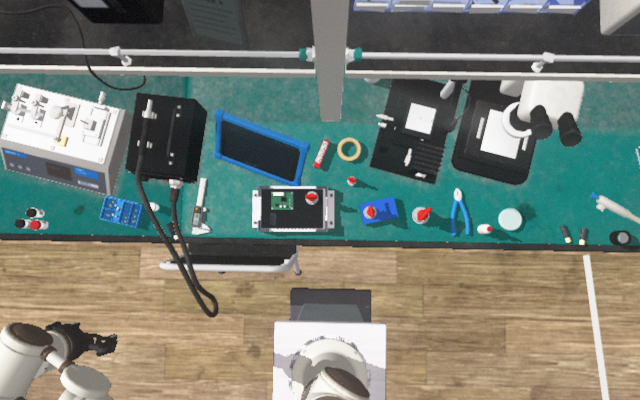

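View pics/scene0.png

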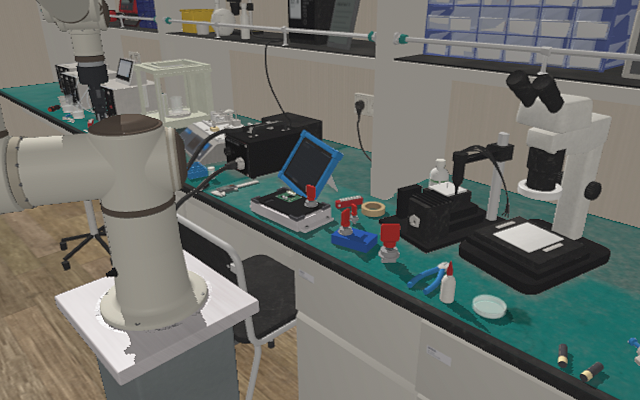

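Top view: fixture around (293,208) with the locked key at (312,197). Blue stand at (378,210) with a red key at (370,212). Look-alike keys at (421,214) and (352,181). Cutters at (460,210), caliper at (200,205).

```bash
python3 - <<'E'
from h import *
for n,u,v,z in [("locked",312,197,.094),("standkey",370,212,.1),("stand",378,210,.024),("fix",293,208,.036),("big",421,214,.1),("small",352,181,.08)]:
    print(n,ray("top0",u,v,z).round(3))
a=cv2.imread("pics/top0.png")[160:250,235:445]; a=cv2.resize(a,None,fx=3.8,fy=3.8,interpolation=cv2.INTER_CUBIC)
b=cv2.imread("pics/scene0.png")[170:275,240:410]; b=cv2.resize(b,(798,493)[:2],interpolation=cv2.INTER_CUBIC)
a=cv2.resize(a,(500,214)); b=cv2.resize(b,(560,346)); 
o=np.zeros((570,560,3),np.uint8); o[:214,:500]=a; o[220:566]=b; cv2.imwrite("pics/crop0.png",o)
E
```

```text
locked [0.501 0.056 0.094]
standkey [ 0.462 -0.101  0.1  ]
stand [ 0.473 -0.13   0.024]
fix [0.474 0.112 0.036]
big [ 0.46  -0.238  0.1  ]
small [ 0.548 -0.052  0.08 ]
```

View pics/crop0.png

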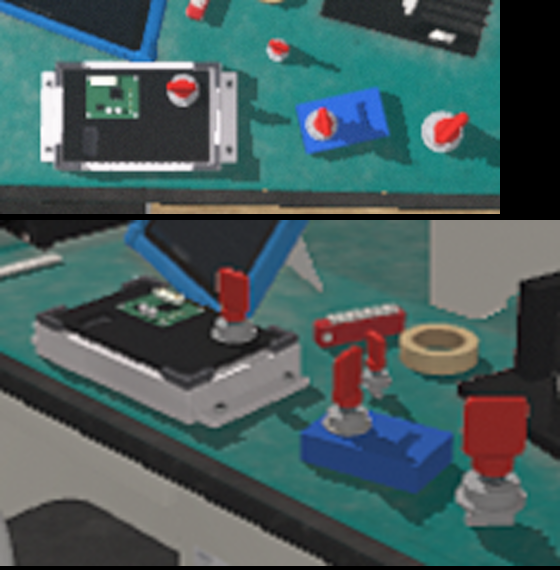

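Crop: the free slot in the carrier is dark at lower left, long along x. The stand key wing lies roughly along x, tilted by the stand's angle. Moving over the fixture for a close wrist look.

{"api": "apply_moves", "payload": {
  "motion": [-2,-3,0,0,0,-5,0,-3.5,-5,0,0,0,-5,0,-3.6,-5.4,-0.5,0,0,-5,0,-3.6,-5.4,-0.5,0,0,-1,0,-3.6,-5.4,0,0,0,0,0,-3.6,-5.4,0,0,0,0,0,-3.6,-5.4,0,0,0,0,0,-3,-4,0,0,0,0,0]
}}

```text
time_s: 1.15
ee_pos: [0.394, 0.1576, 0.2472]
ee_rot: [-3.14, 0.001, -3.122]
wrist_force: [1.0, 0.4, -0.7]
gripper_width: 1.004
```

```bash
python3 - <<'E'
from h import *
snap("wrist","w1")
E
```

```text
(no output)
```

View pics/w1.png

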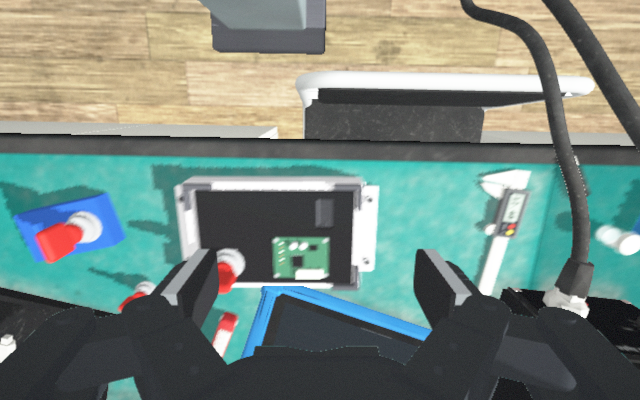

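Wrist view: free slot at (324,212) in the black carrier, stand key wing at (60,243) and stand at (70,225), locked key at (228,268). Image up is toward the robot.

```bash
python3 - <<'E'
from h import *
s=ray("w1",324,212,.036); print("slot",s)
for u,v in [(197,190),(357,187),(358,282),(199,290)]: print(ray("w1",u,v,.036).round(4))
print("key boss",ray("w1",85,228,.04), "wing top",ray("w1",50,250,.096))
a=cv2.imread("pics/w1.png"); cv2.imwrite("pics/w1c.png",np.hstack([cv2.resize(a[185:240,295:355],(360,330),interpolation=cv2.INTER_CUBIC),cv2.resize(a[185:270,10:130],(430,330),interpolation=cv2.INTER_CUBIC)]))
E
```

```text
slot [0.44180722 0.16693325 0.036     ]
[0.4195 0.0284 0.036 ]
[0.4126 0.2019 0.036 ]
[0.5279 0.2093 0.036 ]
[0.5426 0.021  0.036 ]
key boss [ 0.46467698 -0.09810661  0.04      ] wing top [ 0.46484258 -0.09347633  0.096     ]
```

View pics/w1c.png

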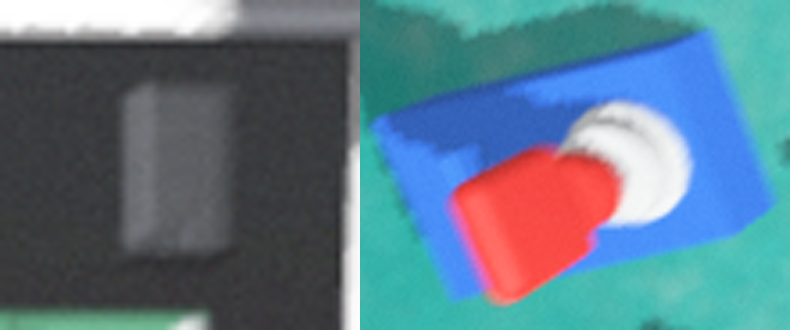

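The key's wing top is clear. The slot shows a lighter strip at its left and grey elsewhere; I go closer.

{"api": "apply_moves", "payload": {
  "motion": [-2.5,0.4,3.5,0,0,-1,0,-2.5,0.4,3.5,0,0,0,0,-0.6,0.2,2.5,0,0,0,0,0,0,0,0,0,0,0]
}}

```text
time_s: 1.7
ee_pos: [0.456, 0.1627, 0.1504]
ee_rot: [-3.136, 0.005, -3.114]
wrist_force: [0.1, -0.5, 0.8]
gripper_width: 1.002
```

```bash
python3 - <<'E'
from h import *
snap("wrist","w2"); print(pose().round(4))
u,v=proj("w2",[.442,.167,.036]).astype(int); print(u,v)
a=cv2.imread("pics/w2.png")[v-55:v+55,u-75:u+75]
b=np.clip((a.astype(float)-30)*2.0,0,255).astype(np.uint8)
cv2.imwrite("pics/w2c.png",cv2.resize(b,None,fx=5,fy=5,interpolation=cv2.INTER_CUBIC)); print(u-75,v-55)
E
```

```text
[[-0.9996 -0.028   0.0076  0.4568]
 [-0.0281  0.9996 -0.0054  0.1628]
 [-0.0074 -0.0056 -1.      0.1518]
 [ 0.      0.      0.      1.    ]]
323 175
248 120
```

View pics/w2c.png

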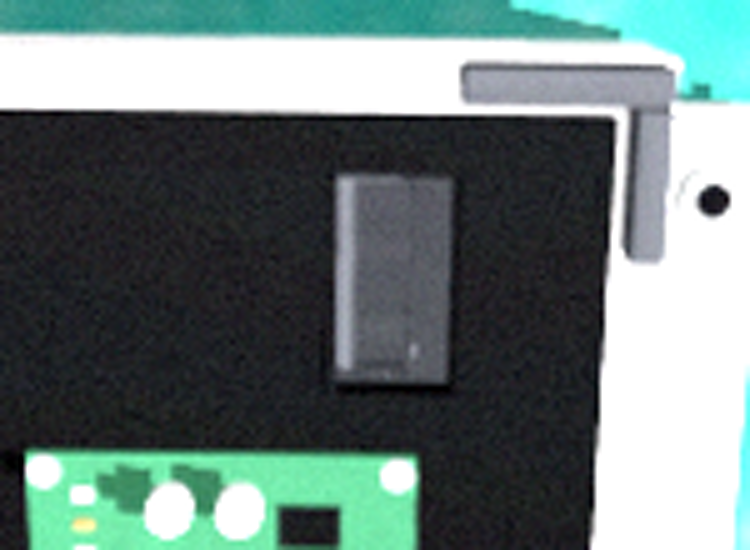

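Close view: wide slot spans crop x 335–453, y 175–383; inside it a narrow slot seems to span about x 357–412. Enhance locally via edge profiles (numbers only).

```bash
python3 - <<'E'
from h import *
g=np.load("pics/w2.npz")["img"].astype(float).mean(2)
print("cols 310..344, rows 160-190"); 
p=np.median(g[162:190,310:344],0).round(0).astype(int); print(p)
p=np.median(g[150:202,322:329],1).round(0).astype(int); print("rows150..",p)
p=np.median(g[150:202,332:337],1).round(0).astype(int); print("right rows150..",p)
a=g[150:200,310:344]; b=np.clip((a-60)*4,0,255).astype(np.uint8)
cv2.imwrite("pics/w2d.png",cv2.resize(b,None,fx=11,fy=11,interpolation=cv2.INTER_CUBIC))
E
```

```text
cols 310..344, rows 160-190
[ 47  46  45  45  49  96 113 115  99  82  77  77  78  77  77  78  76  77
  77  75  76  77  76  77  77  77  76  72  48  42  46  47  47  47]
rows150.. [46 45 47 46 53 79 84 77 79 78 78 77 78 77 75 78 76 77 78 79 79 79 76 76
 75 75 76 76 77 77 75 74 75 78 78 81 80 78 78 75 76 75 66 67 74 73 54 29
 37 46 45 48]
right rows150.. [46 48 48 46 51 63 77 78 77 77 76 75 77 76 77 77 77 75 77 77 75 75 77 77
 77 78 78 78 77 76 76 76 76 76 75 76 77 78 75 77 76 77 77 77 76 74 60 26
 35 41 47 45]
```

View pics/w2d.png

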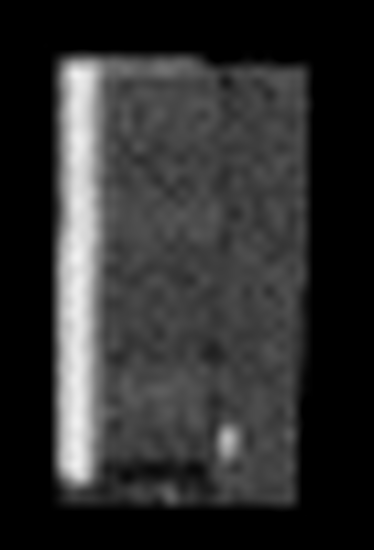

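Enhanced crop: narrow slot's left edge at px col ≈318.6, right edge ≈329.8, rows ≈157–193.6 in the full image.

```bash
python3 - <<'E'
from h import *
print("narrow",ray("w2",324.2,175.3,.030).round(4),[ray("w2",u,175.3,.030).round(4)[1] for u in (318.6,329.8)],[ray("w2",324.2,v,.030).round(4)[0] for v in (157,193.6)])
print("wide",ray("w2",326.1,175.4,.036).round(4))
f=lambda u,v:ray("w2",248+u/5,120+v/5,.036)
for a,b in [((335,175),(335,383)),((453,177),(450,383)),((0,112),(612,120)),((612,120),(592,500))]:
    d=f(*b)-f(*a); print(d.round(4),np.degrees(np.arctan2(d[1],d[0])))
print(proj("w2",[.442,-.1,.06]))
E
```

```text
narrow [0.4429 0.168  0.03  ] [np.float64(0.1636), np.float64(0.1724)] [np.float64(0.4284), np.float64(0.4579)]
wide [0.4416 0.1693 0.036 ]
[ 0.0328  0.0009 -0.    ] 1.5766127286933633
[0.0325 0.0011 0.    ] 1.8893922124917633
[-0.0015  0.0919  0.    ] 90.91554579713822
[0.0606 0.0013 0.    ] 1.2309921366104906
[-57.60108608 172.2501908 ]
```

{"api": "apply_moves", "payload": {
  "motion": [0,-3,-3.5,0,0,0,0,0.4,-5.5,-1.5,0,0,0,0,0.4,-5.5,0,0,0,0,0,0.4,-5.5,0,0,0,0,0,1,-5,0,0,0,0,0,1,-1,0,0,0,0,0,0,0,0,0,0,0,0]
}}

```text
time_s: 2.62
ee_pos: [0.4338, -0.0992, 0.2168]
ee_rot: [-3.128, 0.026, -3.109]
wrist_force: [0.1, 1.0, 0.1]
gripper_width: 0.998
```

```bash
python3 - <<'E'
from h import *
snap("wrist","w3"); print(pose().round(4))
c=np.load("pics/w3.npz")["img"]; h=cv2.cvtColor(c,cv2.COLOR_RGB2HSV)
for k in [.02,.096]: print(proj("w3",[.465,-.097,k]))
E
```

```text
[[-0.9991 -0.0338  0.0267  0.4342]
 [-0.0341  0.9993 -0.0125 -0.0989]
 [-0.0263 -0.0134 -0.9996  0.2169]
 [ 0.      0.      0.      1.    ]]
[319.76405893 196.5578675 ]
[319.55518284 224.09681175]
```

View pics/w3.png

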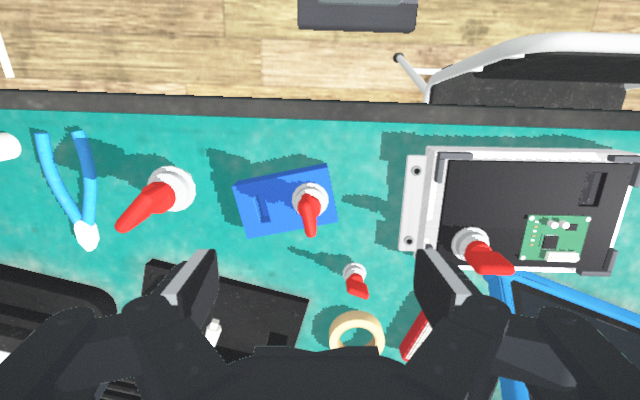

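View over the stand: key boss/sleeve at (309,198), wing running down to (311,232), stand slanted about 15°; empty slot at (264,208).

```bash
python3 - <<'E'
from h import *
c=np.load("pics/w3.npz")["img"]; h=cv2.cvtColor(c,cv2.COLOR_RGB2HSV)
x0,y0,x1,y1=225,150,345,250
H=h[y0:y1,x0:x1]; C=c[y0:y1,x0:x1].astype(int)
red=((C[...,0]>120)&(C[...,1]<90)&(C[...,2]<90)).astype(np.uint8)
n,l,s,ce=cv2.connectedComponentsWithStats(red); k=1+s[1:,4].argmax(); print("red",s[k],ce[k]+[x0,y0])
white=((C.min(2)>150)).astype(np.uint8); n,l2,s2,ce2=cv2.connectedComponentsWithStats(white); k2=1+s2[1:,4].argmax(); print("white",s2[k2]+[x0,y0,0,0,0],ce2[k2]+[x0,y0])
blue=((H[...,0]>105)&(H[...,0]<125)&(H[...,1]>120)).astype(np.uint8)
cn=max(cv2.findContours(blue,0,2)[0],key=cv2.contourArea); r=cv2.approxPolyDP(cv2.convexHull(cn),4,True)[:,0]+[x0,y0]; print("blue",r.tolist())
im=cv2.imread("pics/w3.png")[150:250,225:345]; cv2.imwrite("pics/w3c.png",cv2.resize(im,None,fx=6,fy=6,interpolation=cv2.INTER_CUBIC))
E
```

```text
red [ 73  44  21  43 346] [306.61271676 209.98843931]
white [292 182  37  34 572] [311.09265734 194.91083916]
blue [[326, 164], [336, 220], [247, 236], [232, 188], [237, 181]]
```

View pics/w3c.png

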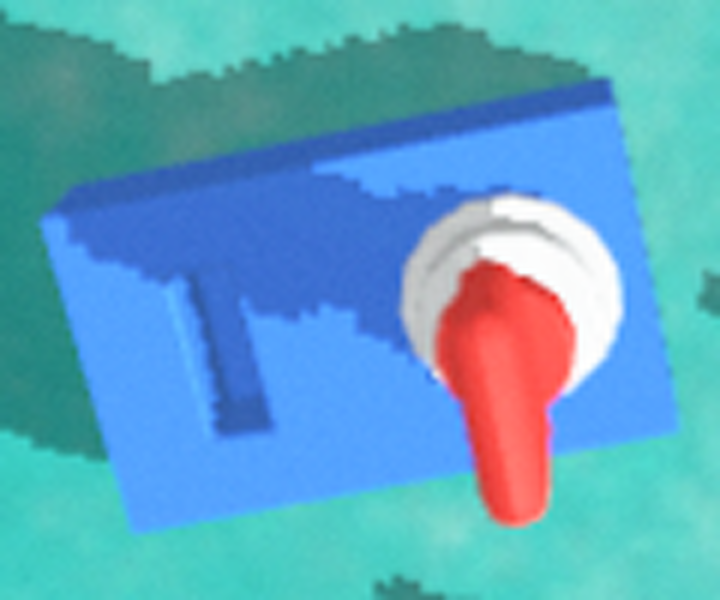

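```bash
python3 - <<'E'
from h import *
c=np.load("pics/w3.npz")["img"].astype(int)
for v in range(193,240,2): print(v,"R",c[v,294:322,0].tolist(),"\n    G",c[v,294:322,1].tolist())
f=lambda u,v,z:ray("w3",225+u/6,150+v/6,z)
tr,br,bl,tl=[f(*p,.024) for p in [(612,105),(678,432),(135,530),(42,218)]]
print(np.array([tr,br,bl,tl]).round(4)); ce=(tr+br+bl+tl)/4
for d in (br-tr,bl-tl): print(np.linalg.norm(d),np.degrees(np.arctan2(d[1],d[0])))
for d in (br-bl,tr-tl): print(np.linalg.norm(d),np.degrees(np.arctan2(d[1],d[0]))-90)
print("centre",ce)
cen=(401+622)/2; print("sleeve",f(512,300,.03), [f(u,300,.03)[1] for u in (401,622)])
E
```

```text
193 R [196, 194, 189, 173, 175, 184, 193, 197, 204, 199, 195, 192, 193, 229, 245, 249, 251, 251, 251, 252, 252, 252, 252, 251, 251, 251, 247, 231] 
    G [199, 198, 192, 175, 177, 188, 198, 199, 208, 192, 141, 109, 131, 186, 233, 244, 251, 251, 252, 253, 253, 252, 252, 252, 251, 252, 248, 233]
195 R [192, 192, 178, 187, 195, 190, 193, 191, 185, 190, 190, 193, 194, 207, 219, 231, 243, 246, 246, 248, 251, 252, 251, 251, 250, 251, 251, 252] 
    G [195, 195, 181, 190, 197, 195, 196, 163, 95, 57, 54, 55, 58, 59, 62, 68, 135, 226, 241, 245, 252, 252, 252, 252, 251, 252, 252, 253]
197 R [193, 184, 192, 195, 198, 193, 189, 189, 189, 192, 192, 195, 204, 218, 223, 236, 246, 243, 223, 213, 223, 237, 248, 251, 251, 250, 251, 251] 
    G [195, 189, 196, 199, 200, 195, 194, 132, 66, 58, 57, 53, 56, 63, 64, 72, 75, 73, 64, 61, 94, 183, 239, 251, 251, 251, 251, 252]
199 R [192, 190, 195, 197, 196, 195, 188, 190, 187, 192, 194, 194, 198, 218, 228, 239, 249, 252, 254, 254, 251, 244, 240, 238, 247, 250, 250, 251] 
    G [197, 197, 200, 199, 199, 191, 139, 79, 52, 58, 58, 54, 51, 61, 67, 68, 75, 80, 92
[... 5298 characters left out ...]
04]
239 R [88, 96, 105, 117, 121, 123, 129, 127, 116, 105, 94, 90, 89, 90, 90, 90, 96, 93, 89, 84, 78, 80, 83, 87, 89, 88, 92, 90] 
    G [211, 212, 212, 216, 218, 215, 220, 221, 219, 218, 213, 211, 213, 212, 211, 208, 214, 212, 211, 211, 211, 212, 211, 212, 213, 208, 209, 204]
[[ 0.4328 -0.0909  0.024 ]
 [ 0.4913 -0.0767  0.024 ]
 [ 0.514  -0.1734  0.024 ]
 [ 0.4561 -0.1877  0.024 ]]
0.060154380535710185 13.635766483241085
0.05963790512416861 13.85345583633091
0.09934630043839524 13.21016557038773
0.09957039245456992 13.508570303322443
centre [ 0.47353693 -0.13216558  0.024     ]
sleeve [ 0.46589147 -0.10656845  0.03      ] [np.float64(-0.1254443875942479), np.float64(-0.08789264024098649)]
```

Stand fits well (60.0 × 99.4 mm, yaw 13.6°), sleeve 37.5 mm; the stand-based axis (0.467,−0.107) and sleeve-based axis (0.466,−0.107) agree. Wing edge check and move computation.

```bash
cat >> h.py <<'E'
def to(P,yaw,T=None):
    T=pose() if T is None else T; G=R.from_euler('xyz',[np.pi,0,np.radians(yaw)]).as_matrix()
    d=T[:3,:3].T@(np.array(P)-T[:3,3])*100; a=np.degrees(R.from_matrix(T[:3,:3].T@G).as_rotvec())
    o=get_obs(); print("shift cm",d.round(2),"turn",a.round(1),"| pos",T[:3,3].round(4),"F",np.round(o["wrist_force"],1),"w",round(o["gripper_width"],3))
E
python3 - <<'E'
from h import *
a=ray("w3",305.3,207,.0855);b=ray("w3",310,231,.0855);d=b-a;print(a,b,np.degrees(np.arctan2(d[1],d[0])))
to([.4667,-.1067,.12],193.6)
E
```

```text
[ 0.45414879 -0.10952715  0.0855    ] [ 0.47605809 -0.10493184  0.0855    ] 11.845641823874159
shift cm [-2.96 -0.76  9.78] turn [ -0.9   1.4 -11.7] | pos [ 0.4342 -0.0989  0.2169] F [-0.1  0.4 -0.4] w 0.999
```

{"api": "apply_moves", "payload": {
  "motion": [-0.9,-0.2,3,0,0,-4,0,-1,-0.3,3,-0.5,0.7,-4,0,-1,-0.3,2.5,-0.4,0.7,-3,0,0,0,1,0,0,0,0,0,0,0,0,0,0,0]
}}

```text
time_s: 3.3
ee_pos: [0.4695, -0.0979, 0.123]
ee_rot: [-3.139, 0.004, -2.901]
wrist_force: [0.3, 0.6, 0.5]
gripper_width: 0.999
```

```bash
python3 - <<'E'
from h import *
for u in (304,316.3): print(ray("w3",u,225,.0855))
to([.4667,-.1055,.065],193)
E
```

```text
[ 0.47064567 -0.11026591  0.0855    ]
[ 0.47023679 -0.09965142  0.0855    ]
shift cm [ 0.47 -0.66  5.79] turn [-0.1  0.2  0.8] | pos [ 0.4695 -0.0979  0.123 ] F [0.3 0.6 0.5] w 0.999
```

{"api": "apply_moves", "payload": {
  "motion": [0.3,-0.4,1.5,0,0,0.4,0,0.2,-0.3,1.5,0,0,0.4,0,0,0,1.5,0,0,0,0,0,0,0.5,0,0,0,0,0,0,0,0,0,0,0]
}}

```text
time_s: 3.92
ee_pos: [0.4666, -0.1065, 0.0713]
ee_rot: [-3.137, 0.006, -2.917]
wrist_force: [-0.0, 0.5, 0.2]
gripper_width: 0.998
```

```bash
python3 - <<'E'
from h import *
to([.4667,-.1057,.065],193)
E
```

```text
shift cm [-0.02  0.08  0.63] turn [-0.2  0.4 -0.1] | pos [ 0.4666 -0.1065  0.0713] F [-0.   0.5  0.2] w 0.998
```

{"api": "apply_moves", "payload": {
  "motion": [0,0.1,0.6,-0.2,0.4,0,0.4,0,0,0,0,0,0,0.7,0,0,0,0,0,0,1,0,0,0,0,0,0,1,0,0,0,0,0,0,1,0,0,0,0,0,0,1,0,0,0,0,0,0,1,0,0,0,0,0,0,1],
  "squeeze": 60
}}

```text
time_s: 4.92
ee_pos: [0.4672, -0.1057, 0.0659]
ee_rot: [-3.14, 0.001, -2.917]
wrist_force: [-0.2, -0.1, -1.2]
gripper_width: 0.102
```

```bash
python3 - <<'E'
from h import *
to([.4667,-.1057,.065],193); print(get_obs()["wrist_torque"].round(2), get_obs()["gripper_width"]*85)
E
```

```text
shift cm [0.05 0.02 0.09] turn [-0.1  0.  -0.1] | pos [ 0.4672 -0.1057  0.0659] F [-0.2 -0.1 -1.2] w 0.102
[-0.01 -0.04 -0.01] 8.666375740282923
```

{"api": "apply_moves", "payload": {
  "motion": [0,0,-0.7,0,0,0,1,0,0,-1.2,0,0,0,1,0,0,-2,0,0,0,1,0,0,-2,0,0,0,1,0,0,-2.5,0,0,0,1,0,0,-2.5,0,0,0,1,0,0,-1,0,0,0,1]
}}

```text
time_s: 5.8
ee_pos: [0.4673, -0.1056, 0.1928]
ee_rot: [-3.138, 0.003, -2.917]
wrist_force: [-0.1, -0.1, -0.5]
gripper_width: 0.108
```

```bash
python3 - <<'E'
from h import *
to([.443,.168,.17],181.3); snap("scene","s4"); c=cv2.imread("pics/s4.png")[120:300,280:460]
snap("wrist","w4"); d=cv2.imread("pics/w4.png")[130:400,130:510]
cv2.imwrite("pics/s4c.png",np.hstack([cv2.resize(c,(400,400)),cv2.resize(d,(380,400))[:, :]]))
E
```

```text
shift cm [-3.72 27.23  2.2 ] turn [-0.2  0.2 11.6] | pos [ 0.4673 -0.1056  0.1928] F [-0.1 -0.1 -0.5] w 0.108
```

View pics/s4c.png

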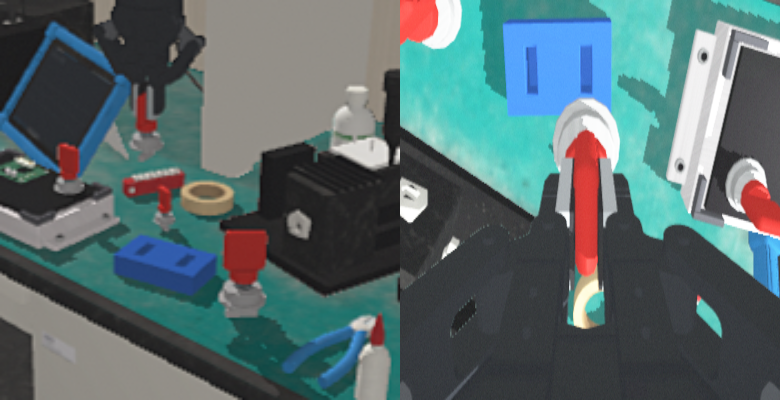

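Picture: key held upright in the jaws, stand empty and upright at its place. Now over the slot.

{"api": "apply_moves", "payload": {
  "motion": [-0.3,2,0,0,0,2,1,-0.4,4,0,0,0,2,1,-0.4,5,0,0,0,2,1,-0.4,5,0,0,0,2,1,-0.2,5,0,0,0,2,1,0,4,0,0,0,1.6,1,0,1.5,0,0,0,0,1,0,0,0,0,0,0,1]
}}

```text
time_s: 6.9
ee_pos: [0.4474, 0.1667, 0.1828]
ee_rot: [-3.14, -0.011, -3.128]
wrist_force: [-0.7, -0.1, -1.0]
gripper_width: 0.107
```

```bash
python3 - <<'E'
from h import *
to([.443,.168,.115],181.3)
E
```

```text
shift cm [0.36 0.15 6.78] turn [-0.1 -0.6 -0.5] | pos [0.4474 0.1667 0.1828] F [-0.7 -0.1 -1. ] w 0.107
```

{"api": "apply_moves", "payload": {
  "motion": [0.2,0.1,2.5,0,-0.3,-0.3,1,0.16,0.05,2.5,0,-0.3,-0.2,1,0,0,2,0,0,0,1,0,0,0,0,0,0,1,0,0,0,0,0,0,1]
}}

```text
time_s: 7.52
ee_pos: [0.4448, 0.1616, 0.1108]
ee_rot: [-3.137, -0.0, -3.124]
wrist_force: [0.2, 1.0, -0.9]
gripper_width: 0.11
```

```bash
python3 - <<'E'
from h import *
to([.443,.168,.090],181.3)
snap("wrist","w5");d=cv2.imread("pics/w5.png")[130:300,210:440]
cv2.imwrite("pics/w5c.png",cv2.resize(d,None,fx=3.4,fy=3.4,interpolation=cv2.INTER_CUBIC))
E
```

```text
shift cm [0.16 0.65 2.08] turn [-0.3 -0.  -0.3] | pos [0.4448 0.1616 0.1108] F [ 0.2  1.  -0.9] w 0.11
```

{"api": "apply_moves", "payload": {
  "motion": [0.1,0.35,0,-0.3,0,-0.3,1,0.06,0.3,0,0,0,0,1,0,0,0,0,0,0,1,0,0,0.9,0,0,0,1,0,0,0,0,0,0,1,0,0,0,0,0,0,1]
}}

```text
time_s: 8.32
ee_pos: [0.4441, 0.1687, 0.103]
ee_rot: [3.141, 0.003, -3.118]
wrist_force: [-0.5, 0.8, -0.7]
gripper_width: 0.105
```

```bash
python3 - <<'E'
from h import *
to([.443,.168,.090],181.3)
E
```

```text
shift cm [ 0.12 -0.07  1.3 ] turn [0.  0.2 0. ] | pos [0.4441 0.1687 0.103 ] F [-0.5  0.8 -0.7] w 0.105
```

{"api": "apply_moves", "payload": {
  "motion": [0.1,-0.07,0.6,0,0.2,0,1,0,0,0.4,0,0,0,1,0,0,0,0,0,0,1,0,0,0.2,0,0,0,1,0,0,0.2,0,0,0,1,0,0,0.15,0,0,0,1]
}}

```text
time_s: 9.07
ee_pos: [0.4432, 0.1679, 0.0865]
ee_rot: [3.141, -0.001, -3.118]
wrist_force: [-0.2, -0.3, -1.0]
gripper_width: 0.102
```

```bash
python3 - <<'E'
from h import *
to([.443,.168,.0829],181.3)
E
```

```text
shift cm [0.02 0.01 0.36] turn [ 0. -0.  0.] | pos [0.4432 0.1679 0.0865] F [-0.2 -0.3 -1. ] w 0.102
```

{"api": "apply_moves", "payload": {
  "motion": [0,0,0.15,0,0,0,1,0,0,0.15,0,0,0,1,0,0,0,0,0,0,1]
}}

```text
time_s: 9.45
ee_pos: [0.4431, 0.1679, 0.0832]
ee_rot: [3.141, -0.001, -3.118]
wrist_force: [0.5, -1.4, -1.1]
gripper_width: 0.107
```

```bash
python3 - <<'E'
from h import *
to([.443,.168,.0779],181.3)
E
```

```text
shift cm [0.01 0.01 0.53] turn [ 0. -0.  0.] | pos [0.4431 0.1679 0.0832] F [ 0.5 -1.4 -1.1] w 0.107
```

{"api": "apply_moves", "payload": {
  "motion": [0,0,0.2,0,0,0,1,0,0,0.2,0,0,0,1,0,0,0,0,0,0,1]
}}

```text
time_s: 9.82
ee_pos: [0.4431, 0.1679, 0.079]
ee_rot: [3.141, -0.001, -3.118]
wrist_force: [-0.4, -0.7, -0.5]
gripper_width: 0.106
```

{"api": "apply_moves", "payload": {
  "motion": [0,0,0.15,0,0,0,1,0,0,0.15,0,0,0,1,0,0,0,0,0,0,1]
}}

```text
time_s: 10.2
ee_pos: [0.4434, 0.168, 0.0768]
ee_rot: [3.141, -0.001, -3.118]
wrist_force: [-3.0, -0.5, 5.3]
gripper_width: 0.101
```

{"api": "apply_moves", "payload": {
  "motion": [0,0,0.15,0,0,0,1,0,0,0.15,0,0,0,1,0,0,0.15,0,0,0,1]
}}

```text
time_s: 10.58
ee_pos: [0.4435, 0.1679, 0.0737]
ee_rot: [3.141, -0.001, -3.118]
wrist_force: [-4.7, -1.0, 6.9]
gripper_width: 0.107
```

```bash
python3 - <<'E'
from h import *
to([.443,.168,.070],181.3); print(get_obs()["wrist_torque"])
E
```

```text
shift cm [0.05 0.01 0.37] turn [ 0.  -0.1  0.1] | pos [0.4435 0.1679 0.0737] F [-4.7 -1.   6.9] w 0.107
[-0.11605236  0.64833355 -0.01576245]
```

{"api": "apply_moves", "payload": {
  "motion": [0.1,0,0.1,0,0,0,1,0.05,0,0.15,0,0,0,1,0.03,0,0.15,0,0,0,1]
}}

```text
time_s: 10.95
ee_pos: [0.4434, 0.168, 0.0723]
ee_rot: [3.141, 0.002, -3.118]
wrist_force: [-2.9, -0.7, 7.6]
gripper_width: 0.107
```

```bash
python3 - <<'E'
from h import *
to([.443,.168,.070],181.3); print(get_obs()["wrist_torque"])
E
```

```text
shift cm [0.04 0.   0.23] turn [0.  0.1 0.1] | pos [0.4434 0.168  0.0723] F [-2.9 -0.7  7.6] w 0.107
[-0.10573451  0.72628339  0.02580437]
```

{"api": "apply_moves", "payload": {
  "motion": [0.05,0,0.2,0,0,0,1,0.03,0,0.2,0,0,0,1,0.03,0,0.15,0,0,0,1]
}}

```text
time_s: 11.32
ee_pos: [0.4434, 0.168, 0.0696]
ee_rot: [-3.141, 0.003, -3.117]
wrist_force: [-3.8, -0.1, 9.1]
gripper_width: 0.107
```

```bash
python3 - <<'E'
from h import *
to([.443,.168,.0692],181.3); print(get_obs()["wrist_torque"])
E
```

```text
shift cm [0.04 0.   0.04] turn [-0.   0.2  0.1] | pos [0.4434 0.168  0.0696] F [-3.8 -0.1  9.1] w 0.107
[-0.16247121  0.76678163  0.01185859]
```

{"api": "apply_moves", "payload": {
  "motion": [0.05,0,0.18,0,0,0,1,0.03,0,0.12,0,0,4,1,0.03,0,0.12,0,0,6,1]
}}

```text
time_s: 11.7
ee_pos: [0.4444, 0.1681, 0.069]
ee_rot: [3.141, 0.006, 2.987]
wrist_force: [-3.6, -0.6, 10.1]
gripper_width: 0.11
```

```bash
python3 - <<'E'
from h import *
to([.443,.168,.0690],91.3); print(get_obs()["wrist_torque"])
E
```

```text
shift cm [ 0.14 -0.03  0.  ] turn [ 0.3  0.3 79.9] | pos [0.4444 0.1681 0.069 ] F [-3.6 -0.6 10.1] w 0.11
[-0.15056564  0.65806963  0.08458863]
```

{"api": "apply_moves", "payload": {
  "motion": [0.12,-0.02,0.08,0,0.2,7,1,0.06,0,0.08,0,0.1,8,1,0.04,-0.02,0.08,0,0,8,1]
}}

```text
time_s: 12.08
ee_pos: [0.4461, 0.1683, 0.0711]
ee_rot: [3.136, 0.007, 2.574]
wrist_force: [-2.1, -0.4, 9.4]
gripper_width: 0.107
```

```bash
python3 - <<'E'
from h import *
to([.443,.168,.0690],91.3); print(get_obs()["wrist_torque"])
E
```

```text
shift cm [ 0.25 -0.2   0.21] turn [ 0.5  0.2 56.2] | pos [0.4461 0.1683 0.0711] F [-2.1 -0.4  9.4] w 0.107
[-0.06945706  0.48509818  0.03060959]
```

{"api": "apply_moves", "payload": {
  "motion": [0.2,-0.15,0.12,0.3,0,0,1,0.1,-0.1,0.1,0.2,0,0,1]
}}

```text
time_s: 12.32
ee_pos: [0.4459, 0.1684, 0.0712]
ee_rot: [3.139, 0.013, 2.572]
wrist_force: [1.9, 1.6, 4.7]
gripper_width: 0.106
```

```bash
python3 - <<'E'
from h import *
to([.4432,.168,.0690],91.3); print(get_obs()["wrist_torque"])
E
```

```text
shift cm [ 0.21 -0.18  0.22] turn [ 0.5  0.6 56.1] | pos [0.4459 0.1684 0.0712] F [1.9 1.6 4.7] w 0.106
[ 0.43460725 -0.1486059  -0.05324206]
```

{"api": "apply_moves", "payload": {
  "motion": [0,0,0,0,0,0,1,0,0,0,0,0,0,1]
}}

```text
time_s: 12.58
ee_pos: [0.4459, 0.1684, 0.0712]
ee_rot: [3.139, 0.013, 2.572]
wrist_force: [2.1, 0.4, 3.4]
gripper_width: 0.108
```

```bash
python3 - <<'E'
from h import *
to([.4432,.168,.0690],91.3); o=get_obs(); print(o["wrist_torque"],o["ee_rot"],o["joint_vel"].round(3))
snap("wrist","w6");d=cv2.imread("pics/w6.png")[80:340,160:500]
snap("scene","s6");e=cv2.imread("pics/s6.png")[140:240,240:370]
cv2.imwrite("pics/w6c.png",np.hstack([cv2.resize(d,(400,306)),cv2.resize(e,(398,306),interpolation=cv2.INTER_CUBIC)]))
E
```

```text
shift cm [ 0.21 -0.19  0.22] turn [ 0.5  0.6 56.1] | pos [0.4459 0.1684 0.0712] F [2.1 0.4 3.4] w 0.108
[ 0.17607859 -0.11918719 -0.0704355 ] [3.13915596 0.01325385 2.57232966] [ 0.    -0.     0.001 -0.001  0.001 -0.001]
```

View pics/w6c.png

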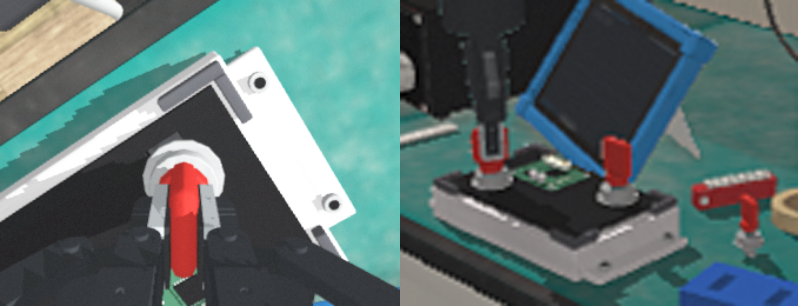

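Picture: key upright, turned partway, sleeve flat on the carrier, and the carrier still in its guides. The foot is now bearing on the lip's underside; push down again first.

{"api": "apply_moves", "payload": {
  "motion": [0,0,0.15,0,0,0,1,0,0,0.15,0,0,0,1]
}}

```text
time_s: 12.92
ee_pos: [0.4461, 0.1685, 0.0693]
ee_rot: [3.14, 0.013, 2.573]
wrist_force: [-2.0, -0.0, 10.7]
gripper_width: 0.103
```

```bash
python3 - <<'E'
from h import *
to([.4432,.168,.0690],91.3); print(get_obs()["wrist_torque"])
E
```

```text
shift cm [ 0.22 -0.19  0.02] turn [ 0.5  0.6 56.1] | pos [0.4461 0.1685 0.0693] F [-2.  -0.  10.7] w 0.103
[0.07714154 0.51990339 0.02512935]
```

{"api": "apply_moves", "payload": {
  "motion": [0.15,-0.15,0.13,0.2,0.3,7,1,0.1,-0.15,0.14,0.2,0.2,8,1]
}}

```text
time_s: 13.18
ee_pos: [0.445, 0.1677, 0.069]
ee_rot: [3.14, 0.008, 2.304]
wrist_force: [0.2, -0.3, 10.4]
gripper_width: 0.109
```

```bash
python3 - <<'E'
from h import *
to([.4432,.168,.0690],91.3); print(get_obs()["wrist_torque"])
E
```

```text
shift cm [ 0.14 -0.11 -0.  ] turn [ 0.2  0.4 40.7] | pos [0.445  0.1677 0.069 ] F [ 0.2 -0.3 10.4] w 0.109
[ 0.22171598 -0.05781874  0.11202967]
```

Good: lateral force near zero, 40.7° to go.

{"api": "apply_moves", "payload": {
  "motion": [0.1,-0.1,0.12,0.1,0.2,8,1,0.05,-0.1,0.12,0.1,0.1,8,1,0,-0.1,0.12,0,0.1,8,1]
}}

```text
time_s: 13.55
ee_pos: [0.4447, 0.1673, 0.0689]
ee_rot: [3.136, 0.003, 1.873]
wrist_force: [-0.5, 1.1, 10.3]
gripper_width: 0.105
```

```bash
python3 - <<'E'
from h import *
to([.4435,.168,.0690],91.3); print(get_obs()["wrist_torque"])
E
```

```text
shift cm [ 0.1  -0.1  -0.01] turn [ 0.3  0.1 16. ] | pos [0.4447 0.1673 0.0689] F [-0.5  1.1 10.3] w 0.105
[0.19100409 0.04684449 0.08479181]
```

{"api": "apply_moves", "payload": {
  "motion": [0.08,-0.1,0.12,0.1,0.1,6,1,0.05,-0.1,0.1,0.1,0,5,1,0,-0.05,0.12,0.1,0,4,1]
}}

```text
time_s: 13.92
ee_pos: [0.4437, 0.1678, 0.0687]
ee_rot: [3.139, 0.002, 1.604]
wrist_force: [-4.4, 1.7, 15.0]
gripper_width: 0.111
```

```bash
python3 - <<'E'
from h import *
to([.4435,.168,.0690],91.3); print(get_obs()["wrist_torque"])
E
```

```text
shift cm [ 0.03 -0.02 -0.03] turn [0.1 0.1 0.6] | pos [0.4437 0.1678 0.0687] F [-4.4  1.7 15. ] w 0.111
[0.20440759 0.98981642 0.22907793]
```

{"api": "apply_moves", "payload": {
  "motion": [0,0,0.03,0,0,2.5,1,0,0,0.05,0,0,2.5,1]
}}

```text
time_s: 14.18
ee_pos: [0.4427, 0.168, 0.0688]
ee_rot: [-3.141, 0.002, 1.515]
wrist_force: [-3.1, 2.0, 9.8]
gripper_width: 0.103
```

```bash
python3 - <<'E'
from h import *
to([.4435,.168,.0690],91.3); print(get_obs()["wrist_torque"])
E
```

```text
shift cm [ 0.    0.08 -0.02] turn [-0.   0.1 -4.5] | pos [0.4427 0.168  0.0688] F [-3.1  2.   9.8] w 0.103
[0.10173041 0.53004349 0.1596021 ]
```

{"api": "apply_moves", "payload": {
  "motion": [0,0.04,0.08,0,0,2,1,0,0,0.08,0,0,0,1]
}}

```text
time_s: 14.42
ee_pos: [0.4425, 0.1682, 0.0688]
ee_rot: [-3.139, 0.002, 1.481]
wrist_force: [-2.7, 0.6, 11.8]
gripper_width: 0.103
```

```bash
python3 - <<'E'
from h import *
to([.4435,.168,.0690],91.3); print(get_obs()["wrist_torque"])
E
```

```text
shift cm [-0.01  0.1  -0.02] turn [-0.2  0.1 -6.5] | pos [0.4425 0.1682 0.0688] F [-2.7  0.6 11.8] w 0.103
[-0.00897081  0.49369307  0.08576114]
```

{"api": "apply_moves", "payload": {
  "motion": [0,0.05,0.08,0,0,-2,1,0,0.05,0,0,0,-2,1,0,0.03,-0.1,0,0,0,1,0,0,-0.1,0,0,0,1]
}}

```text
time_s: 14.92
ee_pos: [0.4431, 0.1681, 0.0723]
ee_rot: [-3.135, 0.003, 1.554]
wrist_force: [-1.0, 0.9, 8.0]
gripper_width: 0.103
```

```bash
python3 - <<'E'
from h import *
to([.4435,.168,.0740],91.3); print(get_obs()["wrist_torque"])
E
```

```text
shift cm [-0.01  0.04 -0.17] turn [-0.4  0.2 -2.2] | pos [0.4431 0.1681 0.0723] F [-1.   0.9  8. ] w 0.103
[ 0.04255989  0.10894019 -0.04579304]
```

{"api": "apply_moves", "payload": {
  "motion": [0,0.03,-0.08,-0.3,0,0,1,0,0,-0.08,0,0,0,1,0,0,0,0,0,0,1]
}}

```text
time_s: 15.3
ee_pos: [0.4428, 0.1681, 0.0742]
ee_rot: [-3.139, 0.004, 1.555]
wrist_force: [1.8, 0.0, 2.6]
gripper_width: 0.104
```

```bash
python3 - <<'E'
from h import *
to([.4435,.168,.0740],91.3); print(get_obs()["wrist_torque"])
E
```

```text
shift cm [-0.01  0.07  0.02] turn [-0.1  0.2 -2.2] | pos [0.4428 0.1681 0.0742] F [1.8 0.  2.6] w 0.104
[ 0.17989842 -0.2818985  -0.08450724]
```

Force collapsed at the catch height as expected; now the tug, ramped gently.

{"api": "apply_moves", "payload": {
  "motion": [0,0.02,-0.06,0,0,0,1,0,0,-0.06,0,0,0,1]
}}

```text
time_s: 15.55
ee_pos: [0.4427, 0.1681, 0.0743]
ee_rot: [-3.139, 0.004, 1.555]
wrist_force: [4.5, 0.9, -5.4]
gripper_width: 0.103
```

{"api": "apply_moves", "payload": {
  "motion": [0,0,-0.08,0,0,0,1]
}}

```text
time_s: 15.68
ee_pos: [0.4427, 0.1681, 0.0743]
ee_rot: [-3.14, 0.003, 1.555]
wrist_force: [6.1, 2.1, -9.7]
gripper_width: 0.107
```

{"api": "apply_moves", "payload": {
  "motion": [0,0,-0.1,0,0,0,1]
}}

```text
time_s: 15.8
ee_pos: [0.4426, 0.168, 0.0743]
ee_rot: [-3.14, 0.003, 1.554]
wrist_force: [6.1, 1.6, -11.5]
gripper_width: 0.106
```

{"api": "apply_moves", "payload": {
  "motion": [0,0.02,-0.09,0,0,0,1,0,0.02,-0.08,0,0,0,1]
}}

```text
time_s: 16.05
ee_pos: [0.4426, 0.1681, 0.0743]
ee_rot: [-3.14, 0.003, 1.554]
wrist_force: [4.7, 1.4, -6.6]
gripper_width: 0.107
```

{"api": "apply_moves", "payload": {
  "motion": [0,0.03,0.02,0,0,0,1,0,0,0,0,0,0,1,0,0,0,0,0,0,1]
}}

```text
time_s: 16.42
ee_pos: [0.4428, 0.168, 0.0743]
ee_rot: [-3.139, 0.003, 1.554]
wrist_force: [1.8, 1.6, -2.2]
gripper_width: 0.106
```

{"api": "apply_moves", "payload": {
  "motion": [0,0,0,0,0,0,0.7,0,0,0,0,0,0,0.4,0,0,0,0,0,0,0.3,0,0,0,0,0,0,0.3,0,0,0,0,0,0,0.3]
}}

```text
time_s: 17.05
ee_pos: [0.4405, 0.1675, 0.0734]
ee_rot: [-3.134, 0.005, 1.555]
wrist_force: [1.2, 0.6, 0.3]
gripper_width: 0.702
```

```bash
python3 - <<'E'
from h import *
to([.4428,.168,.17],89)
E
```

```text
shift cm [ 0.01  0.15 -9.67] turn [-0.5  0.3  0.1] | pos [0.4405 0.1675 0.0734] F [1.2 0.6 0.3] w 0.702
```

{"api": "apply_moves", "payload": {
  "motion": [0,0.1,-1,0,0,0,0.3,0,0.05,-2,0,0,0,0.3,0,0,-3,0,0,0,0.3,0,0,-3,0,0,0,0.3,0,-1,-3,0,0,0,0.3,0,-3,-2,0,0,0,0.3,0,-3,0,0,0,0,0.3,0,0,0,0,0,0,0.3]
}}

```text
time_s: 18.05
ee_pos: [0.3731, 0.1694, 0.2244]
ee_rot: [-3.14, 0.004, 1.555]
wrist_force: [1.1, -0.5, 0.2]
gripper_width: 0.701
```

```bash
python3 - <<'E'
from h import *
to([.4428,.168,.17],89)
snap("wrist","w7");snap("scene","s7");e=cv2.imread("pics/s7.png")[150:240,235:365]
cv2.imwrite("pics/s7c.png",np.hstack([cv2.resize(cv2.imread("pics/w7.png")[:, 60:580],(400,308)),cv2.resize(e,(398,308),interpolation=cv2.INTER_CUBIC)]))
E
```

```text
shift cm [-0.    6.98  5.43] turn [-0.1  0.2  0.1] | pos [0.3731 0.1694 0.2244] F [ 1.1 -0.5  0.2] w 0.701
```

View pics/s7c.png

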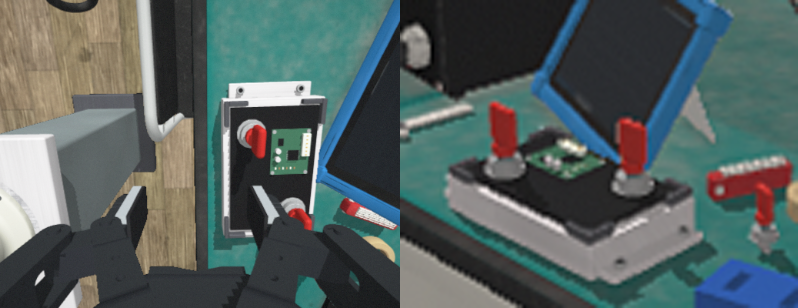

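Both keys stand upright with wings across their slots, at the same height, and the carrier sits in its guides. A quick height check on the wing top, then hand in.

```bash
python3 - <<'E'
from h import *
c=np.load("pics/s7.npz")["img"].astype(int); m=((c[...,0]>120)&(c[...,1]<80)&(c[...,2]<80)).astype(np.uint8)
n,l,s,ce=cv2.connectedComponentsWithStats(m)
for k in range(1,n):
    if s[k,4]>60: print(s[k],ce[k].round(1))
for P in ([.443,.168],[.501,.056]):
    print([proj("s7",P+[z]).round(1).tolist() for z in (.094,.060)])
close_job()
E
```

```text
[264 180   9  16 111] [268.3 187.8]
[306 185   9  16 116] [310.4 192.4]
[336 198  27  18 183] [350.2 204.4]
[381 224  19  24 387] [389.7 234.1]
[[267.5, 180.9], [268.1, 192.1]]
[[309.7, 185.9], [309.9, 197.3]]
the job is handed in; nothing more can be done
```

The key is locked in the free slot and the job is handed in, at about 18 s of the 67 s allowed.

- **Pickup and insertion:** I lifted the middle-sized red key straight out of the blue stand. Its foot went through the narrow slot on the first try, at the position I measured in the wrist view.
- **Press and turn:** The downward force read about 10–12 N, with one 15 N reading near the end of the turn. I turned about 96° clockwise, because I went a few degrees past nominal looking for the stop, then came back about 4°. I never felt a clear stop.
- **Catch and tug:** When I eased the key, it rose about 3 mm and the downward force fell away at the expected catch height. The upward tug read 9.7–11.5 N and the key did not move (TCP height stayed at 74.3 mm). I then let go and moved clear.
- **Last checks:** In the scene camera the new wing looks the same size and direction as the locked one. Its top is where a 94 mm height should project, to within about 1 px. The carrier is still in its guides, and I touched neither the caliper nor the cutters.
- **Mid-turn snag:** Partway through the turn the tool drifted about 3 mm sideways and the foot briefly rested on the lip's underside. I pressed it down again and corrected the position before finishing.

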